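# Pin the lid back onto the transport case

## Task

The lid of the small aluminium transport case has lost its hinge pin: the lid lies closed on the case with the hinge knuckles lined up, but nothing holds it. Take the long hinge pin (not the short one), slide it into the flared end of the hinge and through all the knuckles until its handle is up against the hinge, and let go of it. Leave the lid closed on the case.

Things in the scene. Friction and masses are not known exactly. Their poses are not given: they have to be found in the camera images.
- case: Aluminium case, fixed by a thin base flange; 84 mm along its x, 85 mm along y, rim at 64 mm, top of the closed lid at 76 mm. Origin: centre of the underside; z up. A steel hinge of five round knuckles (case, lid, case, lid, case; already in line) runs the full 84 mm along the case's x axis, outside its -y wall.
- hinge_mouth (a point): Centre of the open mouth of the hinge's first knuckle, flush with the case's -x end face, on the hinge axis, 64 mm above the worktop; at (-42, -60, 64) mm from the case's origin. Axes as the case's: the pin goes in along +x. A funnel 20 mm wide inside (27 outside) narrows within 15 mm to the 14 mm bore through all five knuckles (84 mm, open at the far end; 21 mm outside).
- long_pin_handle (a point): Centre of the black flat-sided handle of the long pin lying on the worktop, 12 mm up: 50 mm long (x), 16 wide (y; grip across it), 24 high. From its +x end juts a round 8 mm steel rod, 98 mm long, tapered tip 123 mm from here. Home: this point 25 mm outside the hinge mouth, handle end against it. Loose, 60 g. The unwanted short pin has the same handle, rod 45 mm.
- lid_top (a point): Centre of the lid's top face; the lid is loose (about 0.25 kg), 84 x 85 mm, its lip holding it in place on the case's rim.

How it is judged:
By the outcome, as a careful person would: the job done as asked, in the order asked, and still so for the second after the job is handed in, with the robot touching nothing.
It also fails if it takes over 48 s, if anything falls off the work surface, if the arm or the gripper's body presses on something with over 40 N, if the wrist force passes 120 N, or if a joint passes its speed limit or range.

## Robot

A 6-joint arm with a two-finger parallel gripper is mounted at the origin on a cart in front of the work surface, level with it; the furniture and walls round the work are solid. World frame = base frame: x ahead of the robot, y to its left, z up, the work surface at z = 0. Lengths are in mm, angles in rad, forces in N, time in s.
With the tool pointing down it reaches from about 350 to 775 mm from the base axis. Payload 7.3 kg.
Tool frame: the origin (TCP) lies at the centre of the arm's flange, where the gripper is bolted on; the fingertips stand 178 mm ahead of it and the grasp point (between the pads) lies 159 mm ahead of it; z points along the fingers, y is the direction in which the jaws open and shut (so a half turn about z gives the same grasp; the last joint's range is limited). The gripper opens to 92 mm and grips with 3 to 60 N. Pads are 19 mm wide; open, the fingers measure 130 mm over their backs; the gripper's body (75 mm by 190 mm) begins 47 mm behind the grasp point.
Start: joints at [0.955, 0.342, 1.524, -0, 1.275, -0.146], TCP at [237.652, 468.134, 404.741] pointing down, gripper open.
Joint ranges: [-2.53, 2.53], [-0.77, 2.02], [0.04, 2.7], [-1, 4.14], [0.28, 2.66], [-3.11, 3.11]. Speed limits (rad/s): [2.57, 2.57, 3.14, 3.14, 3.14, 3.14].

## Interface

Orientations are given as [roll, pitch, yaw] about the fixed x, y, z axes, in that order (R = Rz(yaw) Ry(pitch) Rx(roll)).
In Python, from plant import status, viewer, ticket gives the robot as it stands.
- The arm moves only by the tool play_rows, never from a script. Its argument "commands" is a list of rows, each an object with "offset": the shift along the tool's x, y, z in m, a list of three; "twist": the turn about the tool's z in degrees. A call has 1 to 5 rows; each row shifts and turns the commanded pose from where the row before left it, along the tool's axes as they then stand; what a row does not reach is not made up. A row lasts 1/10 s, in which the tool goes at most 50 mm and 8.59 degrees, less where a joint would pass 70% of its speed; a pose out of reach is approached as far as the arm can. A call with a gripper value outside its range is refused whole. "jaw" is the closure in counts, from 0 (fully open) to 255 (shut), set as the call begins (left out, the last holds). The fingers move at their own pace and stop on an object; the grip force is fixed at half the most. Time passes only in rows, so rows that do not move let the fingers close. It gives the time, the measured TCP pose, the force and the opening at its end, in the units of the state.
- status.get_obs(): the state, without advancing time (a new reading comes with each control period).
- viewer.capture(name): name is "scene" or "top"; returns the picture (400x640x3 uint8, red, green, blue); there is no depth.
- viewer.camera_params(name): a dict with "fov_y" (degrees; the focal length in pixels is half the picture's height over the tangent of half this angle, whatever the lens; pixels are square), "cx", "cy" (the principal point, pixels), "rvec" (rotation vector, rad) and "tvec" (3), from world to camera coordinates, as OpenCV has them. Camera axes: x right, y down, z forward; pixel columns grow to the right and rows downward; lengths in mm; the calibration is good to about 2 mm. A picture is of the moment at which its call begins. camera_params takes no time and is no camera call.
- ticket.close_job(): hands the job in, once; it reports no verdict.
The state is a dict: "time": time; "joint_positions": joint angles; "dq": joint speeds; "tau": joint torques, N m; "tool_pos": TCP position; "tcp_rot": TCP orientation; "contact_force": force on the tool from outside, world axes, zero at the start; "moment": the same for the moment, N m; "grip_width": finger opening in mm.
Only numpy, scipy, OpenCV 4.12 (cv2) and the standard library are available. Lean on these libraries where they do the work, as an engineer would, in place of code of your own. Each camera call takes 0.05 s, during which the arm holds its last target.

## Working session

There is one attempt and no reset: what is moved stays moved. The work goes in short steps, Python scripts to look and compute and a tool call to move; the robot and the scene stay as the last step left them, time stands still between calls to the robot, and variables do not carry over. Pictures are saved under pics/ and viewed, and the job is handed in when it is done.

Besides the shell and the picture viewer there is one more tool, called after "Call:" as a command line: name --argument value ..., lists and objects as JSON in quotes. play_rows: Moves the arm, as the interface text tells. Its arguments: {"type":"object","properties":{"commands":{"type":"array"},"jaw":{"type":"number"}},"required":["commands"]}

```bash
mkdir -p pics; python3 - <<'E'
from plant import status, viewer
import cv2
o=status.get_obs()
for k,v in o.items(): print(k,v)
for n in("scene","top"):
    print(n,viewer.camera_params(n)); cv2.imwrite(f"pics/{n}0.png",viewer.capture(n)[:,:,::-1])
E
```

```text
time 0.0
joint_positions [ 9.55011841e-01  3.42744433e-01  1.52500483e+00 -2.02977380e-05
  1.27539574e+00 -1.45997937e-01]
dq [-4.22724609e-04 -7.34462895e-05  1.50603801e-03 -1.25324157e-04
  1.73239445e-04  8.38065299e-04]
tau [ 2.37043561e-03 -4.31246209e+01 -2.44228417e+01  7.20440643e-02
  5.58807410e-02 -1.31952056e-04]
tool_pos [237.57235758 468.02789082 404.03773283]
tcp_rot [-3.14005399e+00 -2.06633456e-04  2.67181187e+00]
contact_force [ 1.19752902  0.70527085 -0.07292423]
moment [-0.0292718  -0.00334165  0.00126449]
grip_width 91.99442173766167
scene {'fov_y': 48.73687113846621, 'cx': 312.9284348685742, 'cy': 200.81029865976433, 'rvec': array([ 2.12008396, -0.86306225,  0.40817857]), 'tvec': array([-250.708038  ,  389.87778516,  572.63532751])}
top {'fov_y': 51.9644929098809, 'cx': 326.2021452330256, 'cy': 202.64430137283168, 'rvec': array([ 2.18306776, -2.19772414,  0.05433642]), 'tvec': array([205.15385536, 548.89163091, 910.08063372])}
```

View pics/scene0.png

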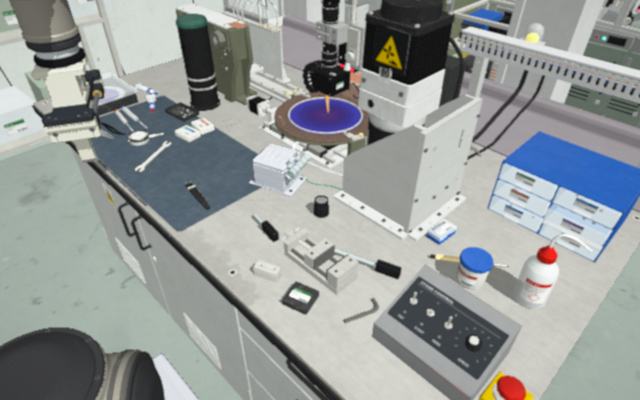

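View pics/top0.png

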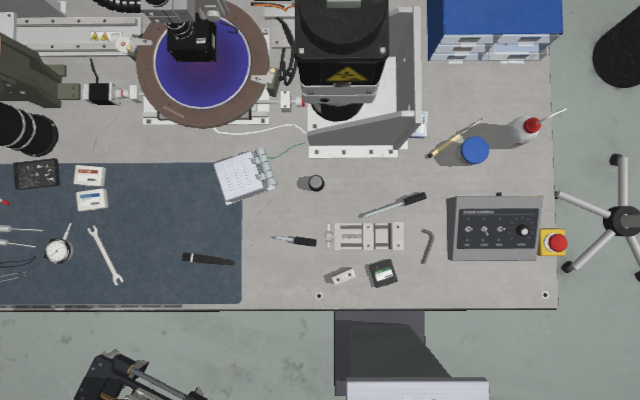

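The top view shows the case near (243,176) with its hinge on the right. The long pin's handle is near (413,200) with the rod pointing lower-left to about (360,216), and the short pin is near (300,240). Next I'll zoom in to get exact positions.

```bash
cat > h.py <<'E'
import numpy as np, cv2
from plant import status, viewer
def cam(n):
    p=viewer.camera_params(n); f=200/np.tan(np.radians(p['fov_y']/2))
    K=np.array([[f,0,p['cx']],[0,f,p['cy']],[0,0,1.]]); return K,np.array(p['rvec'],float),np.array(p['tvec'],float)
def ray(n,uv):
    K,r,t=cam(n); R=cv2.Rodrigues(r)[0]; d=R.T@np.linalg.solve(K,[uv[0],uv[1],1.]); return -R.T@t,d
def onz(n,uv,z):
    c,d=ray(n,uv); return c+d*(z-c[2])/d[2]
def proj(n,P):
    K,r,t=cam(n); return cv2.projectPoints(np.array(P,float).reshape(-1,1,3),r,t,K,None)[0][:,0]
def tri(u1,u2):
    A=[];b=[]
    for n,u in(("scene",u1),("top",u2)):
        c,d=ray(n,u); d/=np.linalg.norm(d); M=np.eye(3)-np.outer(d,d); A.append(M); b.append(M@c)
    x=np.linalg.lstsq(np.vstack(A),np.hstack(b),rcond=None)[0]; return x,[np.linalg.norm(A[i]@x-b[i]) for i in(0,1)]
def crop(src,x0,y0,w,h,s,out):
    im=cv2.imread(src)[y0:y0+h,x0:x0+w]; cv2.imwrite(out,cv2.resize(im,None,fx=s,fy=s,interpolation=cv2.INTER_CUBIC))
E
python3 - <<'E'
from h import *
crop("pics/top0.png",205,140,75,70,8,"pics/tc.png")
crop("pics/scene0.png",240,130,80,70,8,"pics/sc.png")
crop("pics/top0.png",350,180,80,45,8,"pics/tp.png")
crop("pics/scene0.png",325,235,85,50,8,"pics/sp.png")
for n in("top","scene"): print(n,ray(n,(320,200))[0])
E
```

```text
top [498.87326995 196.19027981 940.34659639]
scene [  42.60989419 -316.17387583  664.06995351]
```

View pics/tc.png

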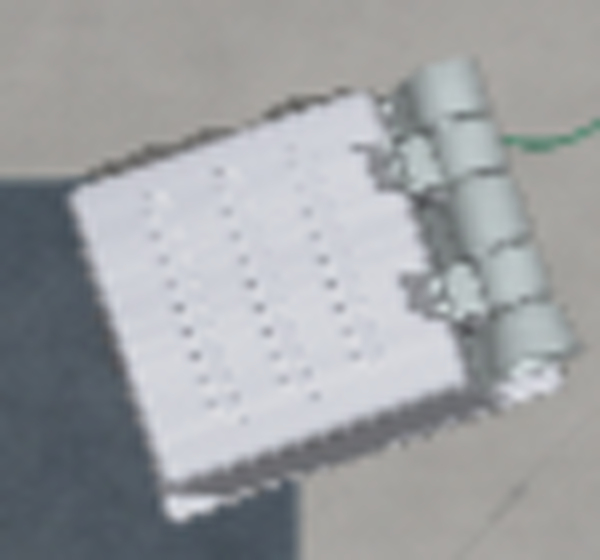

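View pics/sc.png

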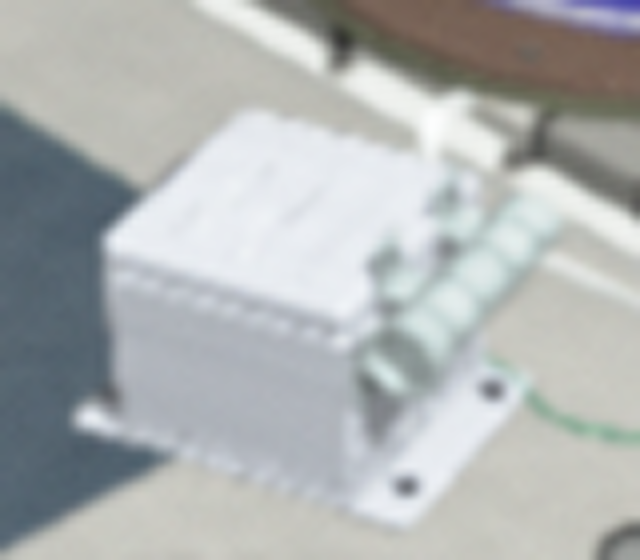

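View pics/tp.png

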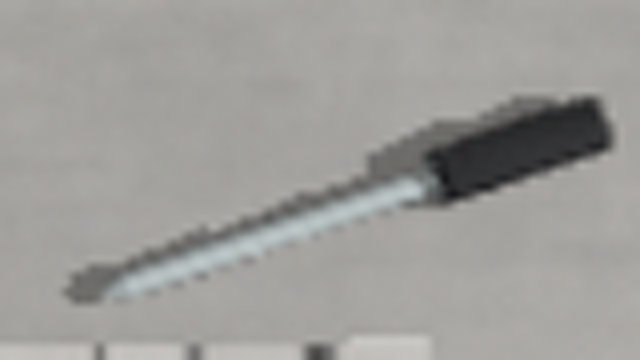

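View pics/sp.png

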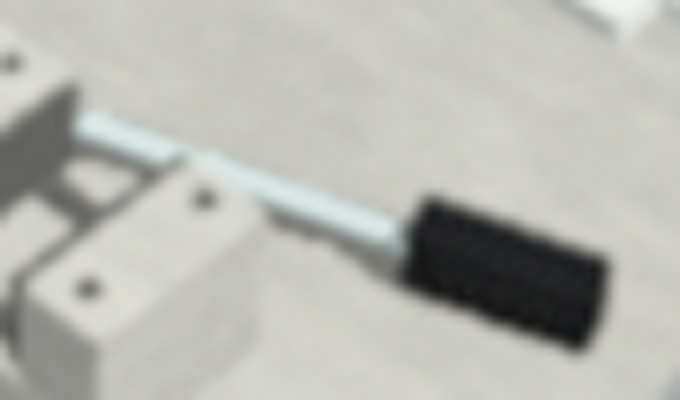

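```bash
python3 - <<'E'
from h import *
T=lambda X,Y,x0,y0:(x0+(X+.5)/8-.5,y0+(Y+.5)/8-.5)
np.set_printoptions(precision=1,suppress=True)
L=[T(*p,205,140) for p in[(72,195),(365,92),(465,385),(168,485)]]
Lw=np.array([onz("top",p,76) for p in L]); print(Lw, [np.linalg.norm(Lw[i]-Lw[(i+1)%4]) for i in range(4)])
print("ctr",Lw.mean(0)); 
x=(Lw[0]-Lw[3])+(Lw[1]-Lw[2]); y=Lw[0]-Lw[1]+Lw[3]-Lw[2]; print("yaw",np.degrees(np.arctan2(x[1],x[0])),np.degrees(np.arctan2(-y[0],y[1])))
S=[T(*p,240,130) for p in[(105,240),(250,112),(480,178),(345,325)]]
for s,t in zip(S,L): print("tri",*tri(s,t))
# hinge
for nm,a in (("far",[(408,75),(478,62)]),("near",[(495,360),(575,350)])):
    for p in a: print(nm,onz("top",T(*p,205,140),64))
print("scene mouth z64",onz("scene",T(392,372,240,130),64))
print("scene mouth tri top",tri(T(392,372,240,130),T(532,362,205,140)))
# pin
tip=onz("top",T(108,294,350,180),12); base=onz("top",T(432,183,350,180),12)
print("tip",tip,"base",base,np.linalg.norm(tip-base)); d=(tip-base)/np.linalg.norm(tip-base); print("yaw",np.degrees(np.arctan2(d[1],d[0])),"handle",base-25*d, tip-123*d)
im=cv2.imread("pics/top0.png").astype(int); m=(im.max(2)<75).astype(np.uint8); m[:180]=0;m[225:]=0;m[:,:395]=0;m[:,430:]=0
c=max(cv2.findContours(m,0,2)[0],key=cv2.contourArea); r=cv2.minAreaRect(c); print(r)
for p in cv2.boxPoints(r): print(onz("top",p,24))
print("hc top z24",onz("top",r[0],22))
ms=cv2.imread("pics/scene0.png").max(2)<60; ms=ms.astype(np.uint8); ms[:250]=0;ms[285:]=0;ms[:,:370]=0;ms[:,405:]=0
mo=cv2.moments(ms,True); sc=(mo['m10']/mo['m00'],mo['m01']/mo['m00']); print(sc, onz("scene",sc,12),tri(sc,r[0]))
E
```

```text
[[630.9 439.9  76. ]
 [657.9 362.1  76. ]
 [579.5 335.3  76. ]
 [553.6 413.8  76. ]] [np.float64(82.33090675036773), np.float64(82.80765070920428), np.float64(82.65747681532436), np.float64(81.60462287176996)]
ctr [605.5 387.8  76. ]
yaw 18.749037141727445 18.718393218604266
tri [621.8 471.7  13.8] [np.float64(23.418189347729765), np.float64(23.418189347729232)]
tri [624.7 376.3 107. ] [np.float64(34.058756917405866), np.float64(34.05875691740506)]
tri [588.5 314.1 125.8] [np.float64(18.94614965699128), np.float64(18.946149656992276)]
tri [581.3 395.3  42.4] [np.float64(36.801328816291395), np.float64(36.801328816291516)]
far [664.6 352.8  64. ]
far [668.  333.9  64. ]
near [587.3 329.2  64. ]
near [589.9 307.7  64. ]
scene mouth z64 [577.5 313.6  64. ]
scene mouth tri top (array([586.4, 321.5,  55.4]), [np.float64(1.5801680951981973), np.float64(1.580168095197256)])
tip [519.  118.4  12. ] base [549.7  26.4  12. ] 96.98172621092056
yaw 108.50437405465469 handle [557.7   2.7  12. ] [558.    1.7  12. ]
((414.23529052734375, 198.05885314941406), (7.130331039428711, 21.794597625732422), 70.34617614746094)
[558.2  30.2  24. ]
[574.3 -15.9  24. ]
[559.2 -21.   24. ]
[543.1  25.1  24. ]
hc top z24 [558.8   4.2  22. ]
(387.564, 269.0) [556.3   1.6  12. ] (array([559. ,   2.3,   9.5]), [np.float64(0.9013375309197474), np.float64(0.9013375309197308)])
```

```bash
python3 - <<'E'
from h import *
T=lambda X,Y,x0,y0:(x0+(X+.5)/8-.5,y0+(Y+.5)/8-.5)
np.set_printoptions(precision=1,suppress=True)
L=[T(*p,205,140) for p in[(72,195),(365,92),(465,385),(168,485)]]
S=[T(*p,240,130) for p in[(250,112),(480,178),(345,325),(105,240)]]
for s,t in zip(S,L): print("tri",*tri(s,t), onz("scene",s,76))
W=np.array([onz("scene",s,76) for s in S]); print(W.mean(0))
# predicted from case fit, draw hinge axis both views
import sys
th=np.radians(18.7); ex=np.array([np.cos(th),np.sin(th),0]); ey=np.array([-ex[1],ex[0],0])
for nm,c in (("top",np.array([605.5,387.8,0])),("scene",np.append(W.mean(0)[:2],0))):
    m=c-42*ex-60*ey+[0,0,64]; print(nm,"mouth",m)
    im=cv2.imread(f"pics/{nm}0.png"); x0,y0=((205,140) if nm=="top" else (240,130)); cr=cv2.resize(im[y0:y0+70,x0:x0+80],None,fx=8,fy=8,interpolation=cv2.INTER_CUBIC)
    def pt(P): u=proj(nm,P)[0]; return tuple(int(round(v)) for v in ((u[0]+.5-x0)*8-.5,(u[1]+.5-y0)*8-.5))
    cv2.line(cr,pt(m),pt(m+84*ex),(0,0,255),1)
    for rr in (10,13.5):
      a=np.linspace(0,6.3,40); q=[pt(m+rr*np.cos(i)*ey+[0,0,rr*np.sin(i)]) for i in a]; cv2.polylines(cr,[np.array(q)],True,(0,0,255),1)
    a=[pt(c+[0,0,76]+sx*42*ex+sy*42.5*ey) for sx,sy in((1,1),(1,-1),(-1,-1),(-1,1))]; cv2.polylines(cr,[np.array(a)],True,(255,0,0),1)
    cv2.imwrite(f"pics/ov_{nm}.png",cr)
E
```

```text
tri [631.8 441.1  71.2] [np.float64(0.18982093315151935), np.float64(0.18982093315243917)] [627.2 434.9  76. ]
tri [658.8 363.3  70.4] [np.float64(0.150752856142918), np.float64(0.15075285614248587)] [652.9 356.9  76. ]
tri [580.2 336.7  67.5] [np.float64(0.10643757995381779), np.float64(0.10643757995345644)] [572.5 327.5  76. ]
tri [553.7 414.8  72.1] [np.float64(0.1320964830644152), np.float64(0.13209648306434763)] [550.3 410.2  76. ]
[600.7 382.4  76. ]
top mouth [585.  317.5  64. ]
scene mouth [580.2 312.1  64. ]
```

View pics/ov_top.png

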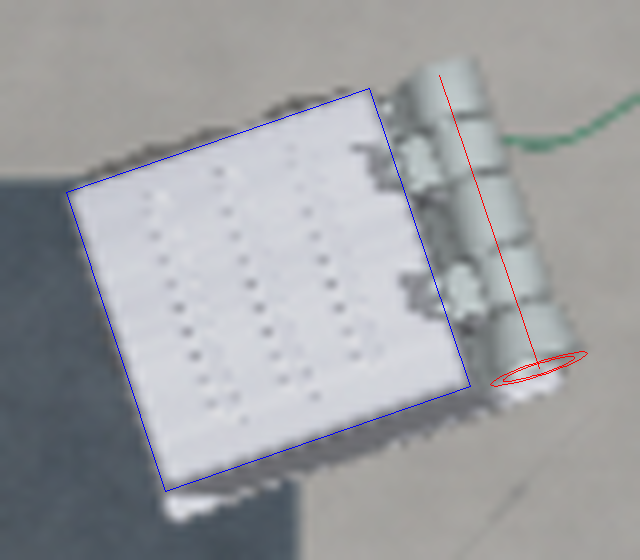

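View pics/ov_scene.png

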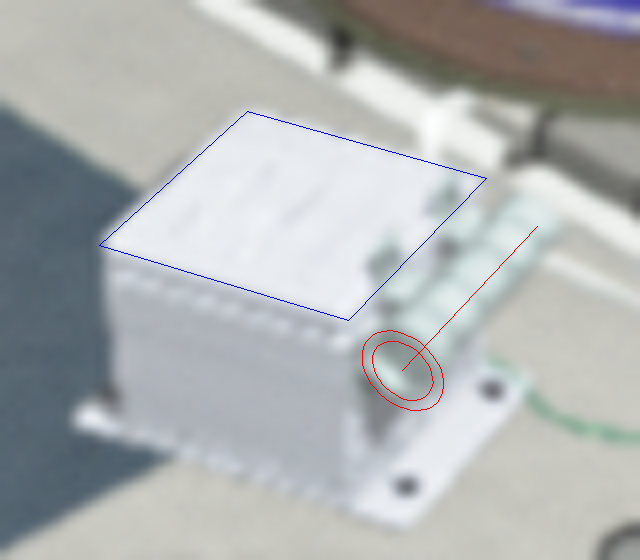

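```bash
python3 - <<'E'
from h import *
im=cv2.imread("pics/top0.png"); g=cv2.cvtColor(im,6).astype(float)
# bottom table edge
ys=[]
for x in range(250,555,15):
    col=g[295:318,x]; d=np.abs(np.diff(cv2.GaussianBlur(col.reshape(-1,1),(1,5),0).ravel())); print(x,295+d.argmax(),[int(v) for v in g[300:314,x]])
E
python3 -c "
from h import *
crop('pics/top0.png',0,280,640,40,1,'pics/a.png')
im=cv2.imread('pics/a.png');cv2.imwrite('pics/a.png',cv2.resize(im,(800,320)))"
```

```text
250 308 [166, 166, 167, 166, 164, 164, 160, 161, 162, 97, 56, 142, 152, 152]
265 308 [164, 164, 162, 162, 161, 162, 162, 161, 155, 78, 52, 144, 152, 152]
280 308 [161, 161, 161, 162, 162, 159, 159, 159, 153, 84, 52, 142, 150, 150]
295 308 [164, 165, 165, 166, 167, 165, 165, 164, 157, 87, 53, 142, 152, 151]
310 308 [166, 164, 164, 162, 162, 163, 162, 162, 156, 82, 54, 144, 152, 151]
325 308 [169, 167, 169, 166, 163, 161, 159, 158, 169, 87, 55, 142, 152, 153]
340 308 [164, 165, 166, 166, 165, 165, 165, 163, 146, 79, 56, 84, 86, 88]
355 308 [169, 169, 169, 166, 168, 169, 168, 162, 148, 78, 53, 82, 87, 88]
370 308 [168, 169, 169, 168, 167, 167, 166, 165, 140, 74, 48, 82, 86, 86]
385 308 [166, 166, 164, 164, 165, 164, 164, 163, 136, 70, 54, 82, 84, 85]
400 308 [168, 167, 166, 165, 164, 166, 166, 168, 134, 72, 58, 84, 87, 85]
415 308 [164, 166, 167, 166, 164, 163, 163, 164, 128, 66, 53, 86, 89, 90]
430 307 [165, 166, 166, 165, 164, 163, 163, 166, 118, 65, 40, 143, 153, 151]
445 310 [166, 164, 164, 164, 162, 161, 161, 160, 114, 62, 36, 143, 152, 151]
460 307 [166, 165, 163, 161, 161, 160, 161, 164, 103, 60, 36, 144, 152, 153]
475 307 [167, 166, 167, 165, 165, 166, 165, 165, 104, 62, 143, 152, 153, 153]
490 307 [165, 166, 165, 165, 164, 167, 165, 165, 100, 60, 144, 154, 154, 154]
505 307 [170, 170, 172, 171, 171, 170, 171, 170, 101, 59, 144, 153, 153, 152]
520 307 [169, 167, 168, 163, 164, 164, 166, 169, 87, 50, 145, 152, 155, 154]
535 307 [164, 163, 163, 163, 164, 165, 166, 168, 87, 55, 145, 154, 154, 155]
550 307 [166, 164, 164, 165, 165, 166, 166, 164, 85, 54, 143, 151, 148, 147]
```

View pics/a.png

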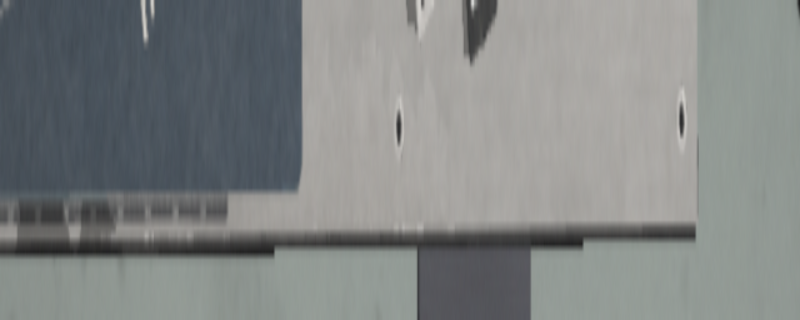

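```bash
cat >> h.py <<'E'
def plan(tgt,yawdeg=None,n=5):
    """tool-axis offset (m) from now to world target tgt at current yaw; twist for yaw"""
    o=status.get_obs(); p=np.array(o['tool_pos']); y=o['tcp_rot'][2]; d=np.array(tgt)-p
    from scipy.spatial.transform import Rotation as Ro
    R=Ro.from_euler('xyz',o['tcp_rot']).as_matrix(); t=R.T@d/1000
    print("t",round(o['time'],2),"pos",p.round(1),"rpy deg",np.degrees(o['tcp_rot']).round(2),"F",np.round(o['contact_force'],1),"w",round(o['grip_width'],1))
    print("total offset",t.round(4),"per row",(t/n).round(4), "" if yawdeg is None else ("twist total",round((np.degrees(y)-yawdeg+180)%360-180,2)))
E
python3 - <<'E'
from h import *
np.set_printoptions(precision=0,suppress=True)
for n,uv,z in (("vise RT",(405,222),30),("vise RB",(405,250),30),("bracket front R",(396,157),0),("bracket front L",(308,157),0),("wrench",(428,230),5),("bluebox",(420,137),10)):
    print(n,onz("top",uv,z))
plan([557.7,2.8,404],108.7,12)
E
```

```text
vise RT [505.  27.  30.]
vise RB [444.  28.  30.]
bracket front R [655.  40.   0.]
bracket front L [657. 243.   0.]
wrench [487. -29.   5.]
bluebox [700. -14.  10.]
t 0.1 pos [238. 468. 404.] rpy deg [-180.   -0.  153.] F [ 0.  1. -0.] w 92.1
total offset [-0. -0.  0.] per row [-0. -0.  0.] ('twist total', np.float64(44.38))
```

```bash
python3 - <<'E'
from h import *
np.set_printoptions(precision=4,suppress=True)
plan([557.7,2.8,330],108.7,15)
E
```

```text
t 0.1 pos [237.6 468.  404.1] rpy deg [-179.92   -0.01  153.08] F [ 0.3  0.9 -0.1] w 92.1
total offset [-0.496  -0.2698  0.0744] per row [-0.0331 -0.018   0.005 ] ('twist total', np.float64(44.38))
```

Call:
play_rows --commands '[{"offset": [-0.033, -0.018, 0.005], "twist": 0}, {"offset": [-0.033, -0.018, 0.005], "twist": 0}, {"offset": [-0.033, -0.018, 0.005], "twist": 0}, {"offset": [-0.033, -0.018, 0.005], "twist": 0}, {"offset": [-0.033, -0.018, 0.005], "twist": 0}]' --jaw 135

```text
time: 0.6
tool_pos: [344.5, 311.9, 379.3]
tcp_rot: [-3.141, -0.0, 2.672]
contact_force: [1.2, -0.0, -0.0]
grip_width: 56.4
```

Call:
play_rows --commands '[{"offset": [-0.033, -0.018, 0.005], "twist": 0}, {"offset": [-0.033, -0.018, 0.005], "twist": 0}, {"offset": [-0.033, -0.018, 0.005], "twist": 0}, {"offset": [-0.033, -0.018, 0.005], "twist": 0}, {"offset": [-0.033, -0.018, 0.005], "twist": 0}]'

```text
time: 1.1
tool_pos: [451.0, 156.8, 354.3]
tcp_rot: [-3.141, -0.0, 2.672]
contact_force: [-0.1, 1.1, 0.1]
grip_width: 43.4
```

Call:
play_rows --commands '[{"offset": [-0.033, -0.018, 0.005], "twist": 0}, {"offset": [-0.033, -0.018, 0.005], "twist": 0}, {"offset": [-0.033, -0.018, 0.005], "twist": 0}, {"offset": [-0.033, -0.018, 0.005], "twist": 0}, {"offset": [-0.033, -0.018, 0.005], "twist": 0}]'

```text
time: 1.6
tool_pos: [557.4, 1.9, 329.1]
tcp_rot: [-3.141, -0.001, 2.672]
contact_force: [-0.1, 0.3, -0.0]
grip_width: 43.1
```

Call:
play_rows --commands '[{"offset": [0, 0, 0], "twist": 8}, {"offset": [0, 0, 0], "twist": 8}, {"offset": [0, 0, 0], "twist": 8}, {"offset": [0, 0, 0], "twist": 8}, {"offset": [0, 0, 0], "twist": 8}]'

```text
time: 2.1
tool_pos: [556.7, 3.2, 329.2]
tcp_rot: [-3.141, -0.001, 1.968]
contact_force: [-0.8, 0.2, -1.1]
grip_width: 43.0
```

Call:
play_rows --commands '[{"offset": [0, 0, 0], "twist": 4.4}, {"offset": [0, 0, 0], "twist": 0}]'

```text
time: 2.3
tool_pos: [556.7, 3.3, 329.3]
tcp_rot: [-3.141, -0.0, 1.896]
contact_force: [0.2, -0.7, -0.7]
grip_width: 43.1
```

```bash
python3 - <<'E'
from h import *
np.set_printoptions(precision=4,suppress=True)
plan([557.7,2.8,180],108.7,5)
for n in("top","scene"): cv2.imwrite(f"pics/{n}1.png",viewer.capture(n)[:,:,::-1])
E
```

```text
t 2.3 pos [556.7   3.3 329.3] rpy deg [-179.96   -0.02  108.65] F [ 0.2 -0.7 -0.7] w 43.1
total offset [-0.0008  0.0009  0.1493] per row [-0.0002  0.0002  0.0299] ('twist total', np.float64(-0.05))
```

View pics/scene1.png

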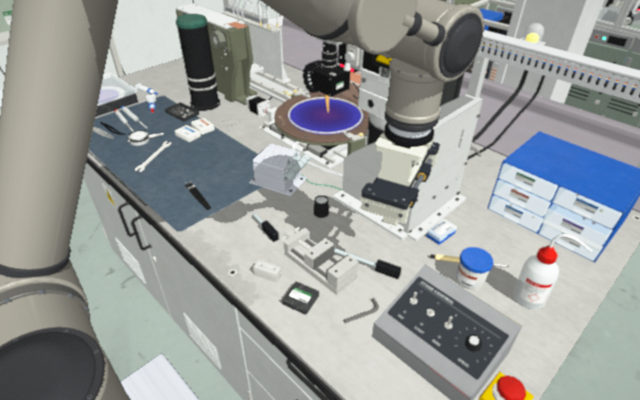

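The gripper is above the long pin, whose handle shows at about (388,269) in the scene view. Going down.

Call:
play_rows --commands '[{"offset": [-0.001, 0.001, 0.035], "twist": 0}, {"offset": [0, 0, 0.035], "twist": 0}, {"offset": [0, 0, 0.03], "twist": 0}, {"offset": [0, 0, 0.02], "twist": 0}, {"offset": [0, 0, 0], "twist": 0}]'

```text
time: 2.9
tool_pos: [557.0, 2.8, 206.9]
tcp_rot: [-3.136, -0.003, 1.898]
contact_force: [-0.8, -0.4, -0.6]
grip_width: 43.1
```

Call:
play_rows --commands '[{"offset": [0, 0, 0.015], "twist": 0}, {"offset": [0, 0, 0.008], "twist": 0}, {"offset": [0, 0, 0.004], "twist": 0}, {"offset": [0, 0, 0], "twist": 0}]'

```text
time: 3.3
tool_pos: [558.1, 2.7, 183.0]
tcp_rot: [3.142, -0.0, 1.897]
contact_force: [-0.4, 0.5, -0.1]
grip_width: 43.1
```

```bash
python3 - <<'E'
from h import *
np.set_printoptions(precision=4,suppress=True)
plan([557.7,2.8,181],108.7,5)
for n in("top","scene"): cv2.imwrite(f"pics/{n}2.png",viewer.capture(n)[:,:,::-1])
crop("pics/scene2.png",320,190,100,100,6,"pics/s2.png")
E
```

```text
t 3.3 pos [558.1   2.7 183. ] rpy deg [179.99  -0.   108.7 ] F [-0.4  0.5 -0.1] w 43.1
total offset [ 0.0002 -0.0004  0.002 ] per row [ 0.     -0.0001  0.0004] ('twist total', np.float64(0.0))
```

View pics/s2.png

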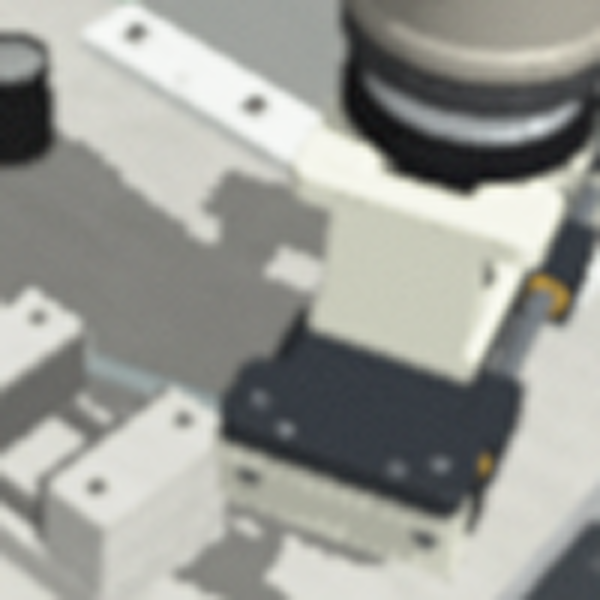

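The gripper body hides the handle, and nothing is touching. I'll go down 2 mm and close.

Call:
play_rows --commands '[{"offset": [0, 0, 0.002], "twist": 0}, {"offset": [0, 0, 0], "twist": 0}, {"offset": [0, 0, 0], "twist": 0}, {"offset": [0, 0, 0], "twist": 0}, {"offset": [0, 0, 0], "twist": 0}]' --jaw 255

```text
time: 3.9
tool_pos: [558.1, 2.7, 180.8]
tcp_rot: [3.141, 0.0, 1.897]
contact_force: [0.1, 0.3, 0.8]
grip_width: 15.5
```

Call:
play_rows --commands '[{"offset": [0, 0, 0], "twist": 0}, {"offset": [0, 0, 0], "twist": 0}, {"offset": [0, 0, -0.01], "twist": 0}, {"offset": [0, 0, -0.02], "twist": 0}, {"offset": [0, 0, 0], "twist": 0}]'

```text
time: 4.4
tool_pos: [559.0, 2.6, 213.3]
tcp_rot: [3.137, 0.002, 1.897]
contact_force: [0.9, 0.4, -1.1]
grip_width: 15.9
```

```bash
python3 - <<'E'
from h import *
np.set_printoptions(precision=4,suppress=True)
plan([557.7,2.8,181],108.7,5)
for n in("top","scene"): cv2.imwrite(f"pics/{n}3.png",viewer.capture(n)[:,:,::-1])
crop("pics/scene3.png",310,180,100,100,6,"pics/s3.png")
E
```

```text
t 4.4 pos [559.    2.6 213.3] rpy deg [179.75   0.12 108.68] F [ 0.9  0.4 -1.1] w 15.9
total offset [ 0.0007 -0.0013  0.0323] per row [ 0.0001 -0.0003  0.0065] ('twist total', np.float64(-0.02))
```

View pics/s3.png

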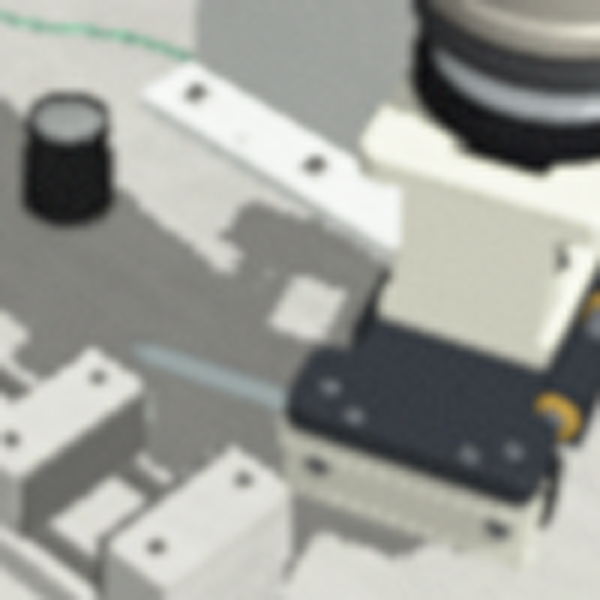

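The pin is held (width 15.9 mm) and the rod is clear of the vise. I'll lift it and carry it to a point in line with the hinge.

```bash
python3 - <<'E'
from h import *
np.set_printoptions(precision=4,suppress=True)
plan([437,267,300],18.7,8)
E
```

```text
t 4.5 pos [558.1   2.7 211.2] rpy deg [179.93   0.03 108.68] F [-1.6 -0.1 -0.3] w 16.0
total offset [ 0.2891 -0.03   -0.089 ] per row [ 0.0361 -0.0037 -0.0111] ('twist total', np.float64(89.98))
```

Call:
play_rows --commands '[{"offset": [0, 0, -0.04], "twist": 0}, {"offset": [0, 0, -0.04], "twist": 0}, {"offset": [0, 0, -0.007], "twist": 0}, {"offset": [0, 0, 0], "twist": 0}]'

```text
time: 4.9
tool_pos: [558.2, 2.7, 298.4]
tcp_rot: [3.14, 0.001, 1.897]
contact_force: [-0.4, -0.5, -0.5]
grip_width: 15.7
```

Call:
play_rows --commands '[{"offset": [0.036, -0.004, 0], "twist": 0}, {"offset": [0.036, -0.004, 0], "twist": 0}, {"offset": [0.036, -0.004, 0], "twist": 0}, {"offset": [0.036, -0.004, 0], "twist": 0}, {"offset": [0.036, -0.004, 0], "twist": 0}]'

```text
time: 5.4
tool_pos: [480.1, 167.8, 295.4]
tcp_rot: [-3.138, -0.001, 1.897]
contact_force: [0.5, 0.7, 0.2]
grip_width: 15.9
```

Call:
play_rows --commands '[{"offset": [0.036, -0.004, 0], "twist": 0}, {"offset": [0.036, -0.004, 0], "twist": 0}, {"offset": [0.036, -0.004, 0], "twist": 0}, {"offset": [0, 0, 0], "twist": 5}, {"offset": [0, 0, 0], "twist": 8}]'

```text
time: 5.9
tool_pos: [434.2, 266.1, 295.4]
tcp_rot: [-3.138, 0.001, 1.668]
contact_force: [0.4, -0.5, 0.0]
grip_width: 15.5
```

Call:
play_rows --commands '[{"offset": [0, 0, 0], "twist": 8}, {"offset": [0, 0, 0], "twist": 8}, {"offset": [0, 0, 0], "twist": 8}, {"offset": [0, 0, 0], "twist": 8}, {"offset": [0, 0, 0], "twist": 8}]'

```text
time: 6.4
tool_pos: [434.9, 265.0, 295.4]
tcp_rot: [-3.139, 0.004, 0.966]
contact_force: [0.1, 0.3, -0.4]
grip_width: 15.5
```

Call:
play_rows --commands '[{"offset": [0, 0, 0], "twist": 8}, {"offset": [0, 0, 0], "twist": 8}, {"offset": [0, 0, 0], "twist": 8}, {"offset": [0, 0, 0], "twist": 8}, {"offset": [0, 0, 0], "twist": 5}]'

```text
time: 6.9
tool_pos: [434.9, 265.0, 295.4]
tcp_rot: [3.141, 0.004, 0.321]
contact_force: [0.7, -0.7, -0.2]
grip_width: 15.7
```

```bash
python3 - <<'E'
from h import *
np.set_printoptions(precision=4,suppress=True)
plan([437.2,266.8,233],18.7,5)
E
```

```text
t 6.9 pos [434.9 265.  295.4] rpy deg [179.98   0.25  18.39] F [ 0.7 -0.7 -0.2] w 15.7
total offset [ 0.003  -0.001   0.0623] per row [ 0.0006 -0.0002  0.0125] ('twist total', np.float64(-0.31))
```

Call:
play_rows --commands '[{"offset": [0.003, -0.001, 0.03], "twist": -0.3}, {"offset": [0, 0, 0.025], "twist": 0}, {"offset": [0, 0, 0.007], "twist": 0}, {"offset": [0, 0, 0], "twist": 0}, {"offset": [0, 0, 0], "twist": 0}]'

```text
time: 7.4
tool_pos: [438.2, 267.2, 235.8]
tcp_rot: [-3.142, 0.0, 0.331]
contact_force: [0.2, -0.8, -0.5]
grip_width: 15.7
```

```bash
python3 - <<'E'
from h import *
np.set_printoptions(precision=4,suppress=True)
plan([437.2,266.8,233],18.7,5)
for n in("top","scene"): cv2.imwrite(f"pics/{n}4.png",viewer.capture(n)[:,:,::-1])
crop("pics/top4.png",215,140,100,100,6,"pics/t4.png")
crop("pics/scene4.png",190,130,125,90,6,"pics/s4.png")
E
```

```text
t 7.4 pos [438.2 267.2 235.8] rpy deg [-180.      0.01   18.98] F [ 0.2 -0.8 -0.5] w 15.7
total offset [-0.001   0.0001  0.0028] per row [-0.0002  0.      0.0006] ('twist total', np.float64(0.28))
```

View pics/t4.png

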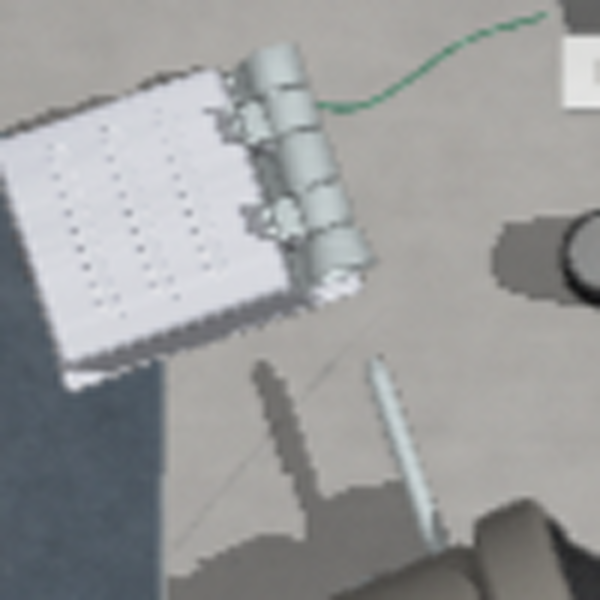

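View pics/s4.png

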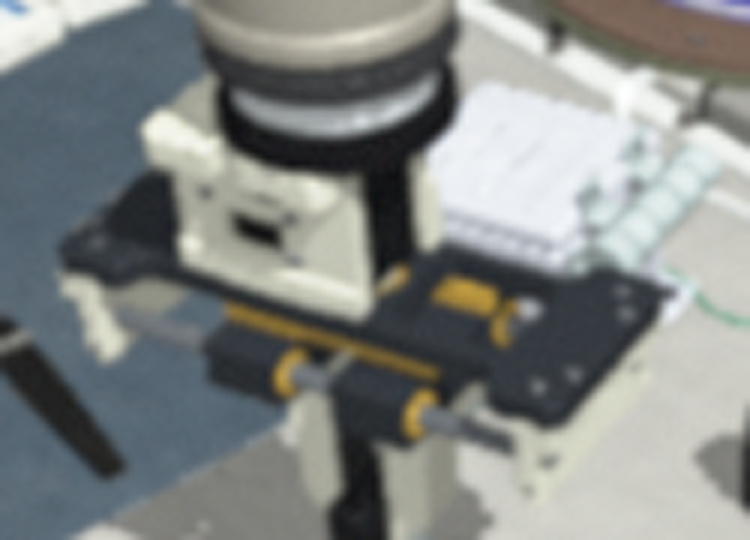

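```bash
cat >> h.py <<'E'
def rodfit(path,r0,r1,x0,x1,z=64.):
    """rows r0..r1: centre of rod (bluish bright) within line band x0->x1"""
    im=cv2.imread(path).astype(float); s=im[:,:,0]-im[:,:,2]  # blue-red
    P=[]
    for r in range(r0,r1):
        xc=x0+(x1-x0)*(r-r0)/(r1-r0); c=np.arange(int(xc)-6,int(xc)+8); w=s[r,c]; w=np.clip(w-np.percentile(w,30)-3,0,None)
        if w.sum()>15: P.append(onz("top",((w*c).sum()/w.sum(),r),z)[:2])
    return np.array(P,np.float32)
E
python3 - <<'E'
from h import *
np.set_printoptions(precision=2,suppress=True)
def fit(P):
    v=cv2.fitLine(P.astype(np.float32),cv2.DIST_HUBER,0,.01,.01).ravel(); 
    if v[0]<0: v[:2]*=-1
    return v
P=rodfit("pics/top4.png",200,230,277.5,287); v=fit(P); print("rod",len(P),np.degrees(np.arctan2(v[1],v[0])),v,"at tip end",P[:2])
H=rodfit("pics/top0.png",149,180,260,272); 
# hinge silhouettes: print rows
im=cv2.imread("pics/top0.png").astype(int); s=im[:,:,0]-im[:,:,2]
for r in (150,154,160,164,168,172,176,180,183): print(r, list(zip(range(252,282),s[r,252:282]))[::1] if r==150 else list(s[r,252:282]))
y=lambda x:v[3]+(x-v[2])*v[1]/v[0]; print("rod line at x=584:",y(584),"x=664",y(664))
print(P)
E
```

```text
rod 30 18.131613 [  0.95   0.31 527.17 297.6 ] at tip end [[553.97 306.24]
 [551.82 305.53]]
150 [(252, np.int64(-6)), (253, np.int64(-5)), (254, np.int64(-4)), (255, np.int64(3)), (256, np.int64(6)), (257, np.int64(7)), (258, np.int64(9)), (259, np.int64(10)), (260, np.int64(10)), (261, np.int64(10)), (262, np.int64(10)), (263, np.int64(10)), (264, np.int64(7)), (265, np.int64(-2)), (266, np.int64(-6)), (267, np.int64(-6)), (268, np.int64(-6)), (269, np.int64(-5)), (270, np.int64(-5)), (271, np.int64(-5)), (272, np.int64(-7)), (273, np.int64(-7)), (274, np.int64(-5)), (275, np.int64(-5)), (276, np.int64(-7)), (277, np.int64(-5)), (278, np.int64(-5)), (279, np.int64(-6)), (280, np.int64(-7)), (281, np.int64(-6))]
154 [np.int64(7), np.int64(7), np.int64(7), np.int64(5), np.int64(6), np.int64(7), np.int64(9), np.int64(9), np.int64(9), np.int64(9), np.int64(7), np.int64(7), np.int64(6), np.int64(3), np.int64(-2), np.int64(-5), np.int64(-5), np.int64(-4), np.int64(-4), np.int64(-5), np.int64(-4), np.int64(-5), np.int64(-5), np.int64(-6), np.int64(-6), np.int64(-6), np.int64(-6), np.int64
[... 2761 characters left out ...]
int64(11), np.int64(11), np.int64(11), np.int64(11), np.int64(9), np.int64(6), np.int64(3), np.int64(-6), np.int64(-5), np.int64(-6), np.int64(-5)]
rod line at x=584: 316.2071 x=664 342.404
[[553.97 306.24]
 [551.82 305.53]
 [549.67 305.  ]
 [547.52 304.78]
 [545.37 303.44]
 [543.23 303.  ]
 [541.08 302.76]
 [538.93 301.58]
 [536.79 300.82]
 [534.64 300.45]
 [532.5  299.16]
 [530.35 298.54]
 [528.21 298.31]
 [526.07 297.09]
 [523.93 296.59]
 [521.79 296.  ]
 [519.64 295.11]
 [517.5  294.21]
 [515.36 293.3 ]
 [513.22 292.9 ]
 [511.09 292.24]
 [508.95 291.4 ]
 [506.81 290.92]
 [504.67 289.94]
 [502.54 289.18]
 [500.41 288.98]
 [498.27 288.32]
 [496.14 287.69]
 [494.   286.82]
 [491.87 286.19]]
```

```bash
python3 - <<'E'
from h import *
np.set_printoptions(precision=2,suppress=True)
im=cv2.imread("pics/top0.png").astype(float); s=im[:,:,0]-im[:,:,2]
P=[]
for r in range(150,177):
    row=s[r]; 
    for c in range(285 if r>156 else 272,258,-1):
        if row[c]<2<=row[c-1] and row[c-2]>3: P.append(onz("top",(c-1+(row[c-1]-2)/(row[c-1]-row[c]),r),64)[:2]); break
P=np.array(P,np.float32); v=cv2.fitLine(P,cv2.DIST_HUBER,0,.01,.01).ravel(); v*=np.array([np.sign(v[0])]*2+[1,1]); print(len(P),np.degrees(np.arctan2(v[1],v[0])),v)
th=np.radians(18.7); n=np.array([-np.sin(th),np.cos(th)])
a=v[2:]+10.6*n; print("axis at x=584,664", [a[1]+(x-a[0])*v[1]/v[0] for x in(584,625,664)])
E
```

```text
27 18.504416 [  0.95   0.32 632.46 323.3 ]
axis at x=584,664 [np.float64(318.25507360859905), np.float64(331.9769959810709), np.float64(345.02955628659294)]
```

The rod's line passes about 1.5 mm to the -y side of the hinge axis and is about 0.4° short in yaw. I'll correct that, come down 2.8 mm, and move in close.

Call:
play_rows --commands '[{"offset": [0, -0.0005, 0.003], "twist": -0.4}, {"offset": [0.01, 0, 0], "twist": 0}, {"offset": [0.01, 0, 0], "twist": 0}, {"offset": [0.004, 0, 0], "twist": 0}, {"offset": [0, 0, 0], "twist": 0}]'

```text
time: 8.0
tool_pos: [461.3, 275.8, 232.8]
tcp_rot: [-3.141, -0.001, 0.338]
contact_force: [0.2, 1.2, 0.2]
grip_width: 15.8
```

```bash
python3 - <<'E'
from h import *
np.set_printoptions(precision=4,suppress=True)
plan([437.2,266.8,233],18.7,5)
for n in("top","scene"): cv2.imwrite(f"pics/{n}5.png",viewer.capture(n)[:,:,::-1])
P=rodfit("pics/top5.png",190,222,273.5,283.5); v=cv2.fitLine(P,cv2.DIST_HUBER,0,.01,.01).ravel(); print(np.degrees(np.arctan(v[1]/v[0])),[v[3]+(x-v[2])*v[1]/v[0] for x in(584,625,664)],P[:3])
crop("pics/top5.png",235,140,70,90,6,"pics/t5.png")
crop("pics/scene5.png",200,120,125,90,6,"pics/s5.png")
E
```

```text
t 8.0 pos [461.3 275.8 232.8] rpy deg [-179.99   -0.05   19.37] F [0.2 1.2 0.2] w 15.8
total offset [-0.0258  0.0005 -0.0003] per row [-0.0052  0.0001 -0.0001] ('twist total', np.float64(0.67))
19.048775 [np.float32(318.17865), np.float32(332.3351), np.float32(345.80106)] [[575.5433 319.6678]
 [573.3563 314.5464]
 [571.1997 313.646 ]]
```

View pics/t5.png

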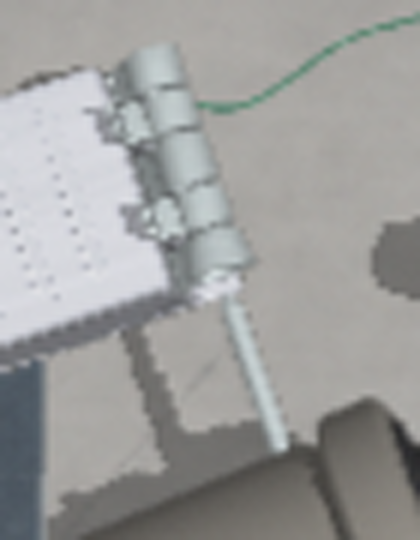

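View pics/s5.png

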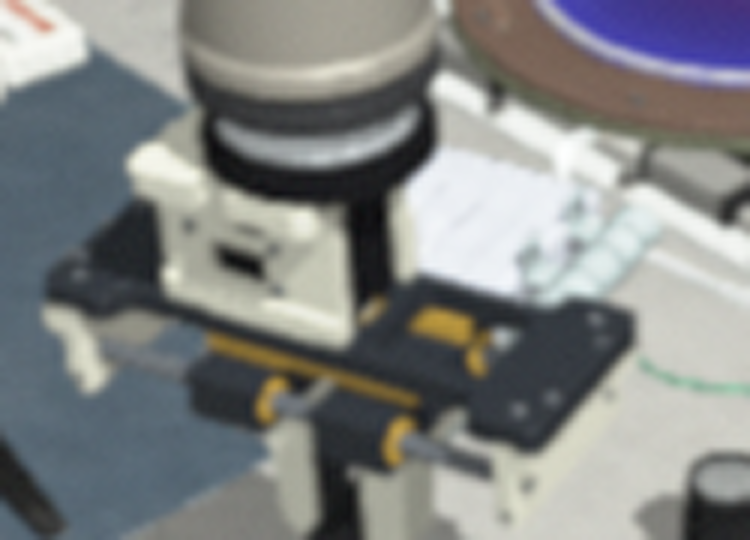

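The rod line is now within 1 mm of the hinge axis (318.2 against 318.3 at the mouth, 345.8 against 345.0 at the far end). I'll push it in gently.

Call:
play_rows --commands '[{"offset": [0.005, 0, 0], "twist": 0}, {"offset": [0.005, 0, 0], "twist": 0}, {"offset": [0.005, 0, 0], "twist": 0}, {"offset": [0.003, 0, 0], "twist": 0}, {"offset": [0, 0, 0], "twist": 0}]'

```text
time: 8.6
tool_pos: [477.9, 281.7, 232.7]
tcp_rot: [-3.142, -0.0, 0.338]
contact_force: [-0.8, -0.0, -1.0]
grip_width: 15.8
```

Call:
play_rows --commands '[{"offset": [0.005, 0, 0], "twist": 0}, {"offset": [0.005, 0, 0], "twist": 0}, {"offset": [0.005, 0, 0], "twist": 0}, {"offset": [0, 0, 0], "twist": 0}, {"offset": [0, 0, 0], "twist": 0}]'

```text
time: 9.1
tool_pos: [491.7, 286.6, 232.6]
tcp_rot: [-3.142, 0.0, 0.338]
contact_force: [0.4, -0.5, 0.1]
grip_width: 15.9
```

```bash
python3 - <<'E'
from h import *
np.set_printoptions(precision=4,suppress=True)
plan([560,309,232.8],19.4,5); print(status.get_obs()['moment'])
for n in("top",): cv2.imwrite(f"pics/{n}6.png",viewer.capture(n)[:,:,::-1])
crop("pics/top6.png",235,140,70,90,6,"pics/t6.png")
E
```

```text
t 9.1 pos [491.7 286.6 232.6] rpy deg [-180.      0.01   19.38] F [ 0.4 -0.5  0.1] w 15.9
total offset [ 0.0719  0.0015 -0.0002] per row [ 0.0144  0.0003 -0.    ] ('twist total', np.float64(-0.02))
[-0.1075  0.1609 -0.0122]
```

View pics/t6.png

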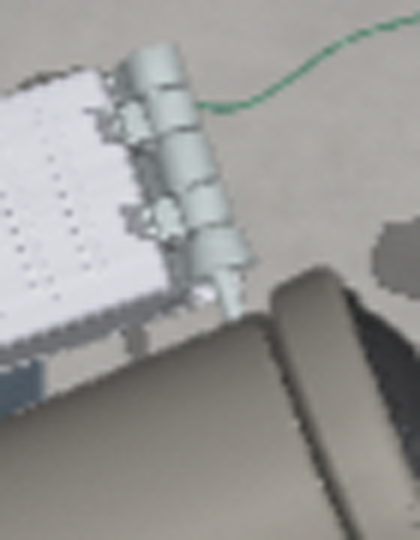

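Call:
play_rows --commands '[{"offset": [0.006, 0, 0], "twist": 0}, {"offset": [0.006, 0, 0], "twist": 0}, {"offset": [0.006, 0, 0], "twist": 0}, {"offset": [0.002, 0, 0], "twist": 0}, {"offset": [0, 0, 0], "twist": 0}]'

```text
time: 9.65
tool_pos: [510.8, 293.3, 232.6]
tcp_rot: [-3.142, -0.0, 0.338]
contact_force: [-0.1, 0.8, -0.5]
grip_width: 15.8
```

Call:
play_rows --commands '[{"offset": [0.006, 0, 0], "twist": 0}, {"offset": [0.006, 0, 0], "twist": 0}, {"offset": [0.006, 0, 0], "twist": 0}, {"offset": [0.002, 0, 0], "twist": 0}, {"offset": [0, 0, 0], "twist": 0}]'

```text
time: 10.15
tool_pos: [529.7, 299.9, 232.6]
tcp_rot: [-3.142, -0.0, 0.338]
contact_force: [0.2, 0.5, -0.2]
grip_width: 16.0
```

```bash
python3 - <<'E'
from h import *
np.set_printoptions(precision=4,suppress=True)
plan([561,309,232.8],19.0,5); print(status.get_obs()['moment'])
for n in("top","scene"): cv2.imwrite(f"pics/{n}7.png",viewer.capture(n)[:,:,::-1])
crop("pics/top7.png",235,130,70,90,6,"pics/t7.png")
crop("pics/scene7.png",200,120,125,90,6,"pics/s7.png")
E
```

```text
t 10.15 pos [529.7 299.9 232.6] rpy deg [-180.     -0.01   19.38] F [ 0.2  0.5 -0.2] w 16.0
total offset [ 0.0326  0.0018 -0.0002] per row [ 0.0065  0.0004 -0.    ] ('twist total', np.float64(0.38))
[0.0082 0.0826 0.0317]
```

View pics/s7.png

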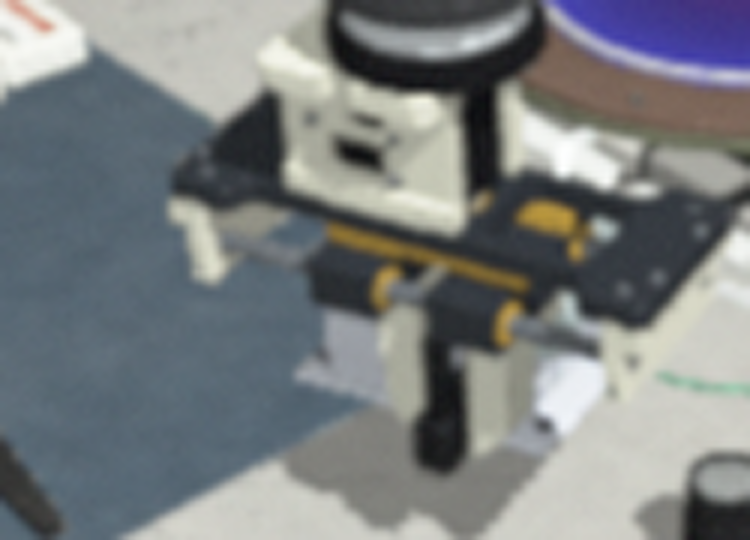

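View pics/t7.png

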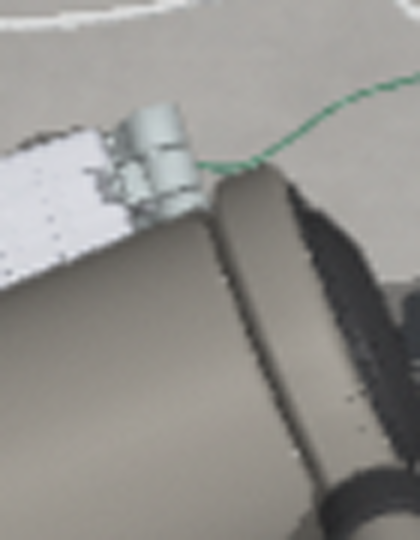

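Call:
play_rows --commands '[{"offset": [0.006, 0, 0], "twist": 0}, {"offset": [0.006, 0, 0], "twist": 0}, {"offset": [0.006, 0, 0], "twist": 0}, {"offset": [0.004, 0, 0], "twist": 0}, {"offset": [0, 0, 0], "twist": 0}]'

```text
time: 10.75
tool_pos: [550.7, 307.3, 232.6]
tcp_rot: [-3.142, -0.0, 0.338]
contact_force: [-0.7, 0.0, -0.6]
grip_width: 15.9
```

Call:
play_rows --commands '[{"offset": [0.002, 0, 0], "twist": 0}, {"offset": [0.002, 0, 0], "twist": 0}, {"offset": [0.002, 0, 0], "twist": 0}, {"offset": [0, 0, 0], "twist": 0}]'

```text
time: 11.15
tool_pos: [556.0, 309.2, 232.8]
tcp_rot: [-3.142, -0.0, 0.338]
contact_force: [-0.3, 0.7, -0.9]
grip_width: 15.9
```

Call:
play_rows --commands '[{"offset": [0.001, 0, 0], "twist": 0}, {"offset": [0.001, 0, 0], "twist": 0}, {"offset": [0.001, 0, 0], "twist": 0}, {"offset": [0, 0, 0], "twist": 0}]'

```text
time: 11.55
tool_pos: [558.7, 310.1, 232.8]
tcp_rot: [-3.142, -0.0, 0.338]
contact_force: [-0.4, -0.5, -0.0]
grip_width: 16.0
```

Call:
play_rows --commands '[{"offset": [0.001, 0, 0], "twist": 0}, {"offset": [0.001, 0, 0], "twist": 0}, {"offset": [0, 0, 0], "twist": 0}]'

```text
time: 11.85
tool_pos: [560.3, 310.7, 232.6]
tcp_rot: [-3.142, 0.001, 0.338]
contact_force: [-1.5, -0.8, 0.8]
grip_width: 15.5
```

Call:
play_rows --commands '[{"offset": [0.001, 0, 0], "twist": 0}, {"offset": [0.0005, 0, 0], "twist": 0}, {"offset": [0, 0, 0], "twist": 0}]'

```text
time: 12.15
tool_pos: [560.9, 311.0, 232.5]
tcp_rot: [3.141, 0.004, 0.338]
contact_force: [-6.7, -2.1, 4.2]
grip_width: 15.8
```

```bash
python3 - <<'E'
from h import *
np.set_printoptions(precision=2,suppress=True)
plan([561,309,232.8],19.0,5); print(status.get_obs()['moment'])
for n in("top","scene"): cv2.imwrite(f"pics/{n}8.png",viewer.capture(n)[:,:,::-1])
crop("pics/top8.png",235,120,70,90,6,"pics/t8.png")
crop("pics/scene8.png",210,110,125,90,6,"pics/s8.png")
E
```

```text
t 12.15 pos [560.9 311.  232.5] rpy deg [179.99   0.24  19.39] F [-6.7 -2.1  4.2] w 15.8
total offset [-0.  0. -0.] per row [-0.  0. -0.] ('twist total', np.float64(0.39))
[-0.48  1.24  0.  ]
```

View pics/s8.png

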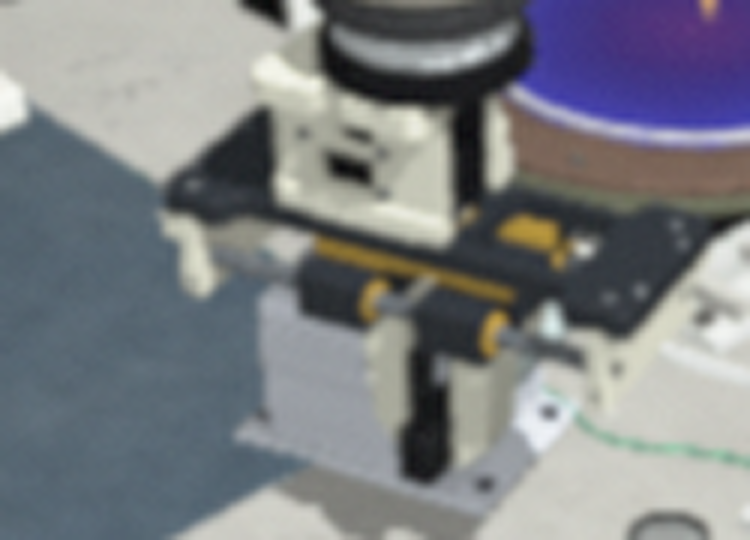

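View pics/t8.png

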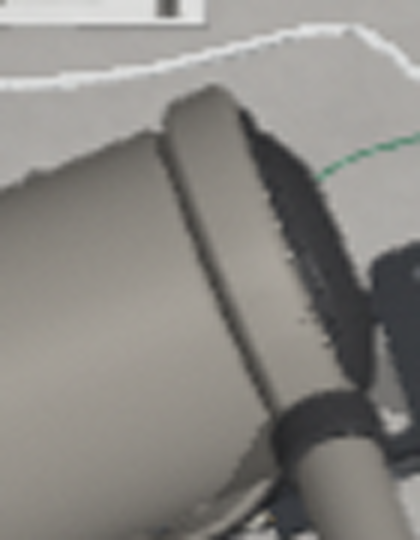

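The handle came up against the hinge at the expected place, with about 7 N of push. I'll ease the pin down onto the bore floor, so it doesn't drop when released.

Call:
play_rows --commands '[{"offset": [0, 0, 0.001], "twist": 0}, {"offset": [0, 0, 0.001], "twist": 0}, {"offset": [0, 0, 0], "twist": 0}]'

```text
time: 12.55
tool_pos: [560.9, 311.0, 230.5]
tcp_rot: [3.142, 0.004, 0.338]
contact_force: [-6.8, -2.1, 2.6]
grip_width: 15.8
```

Call:
play_rows --commands '[{"offset": [0, 0, 0.001], "twist": 0}, {"offset": [0.0003, 0, 0], "twist": 0}, {"offset": [0, 0, 0], "twist": 0}]'

```text
time: 12.85
tool_pos: [561.0, 311.1, 229.8]
tcp_rot: [3.142, 0.004, 0.338]
contact_force: [-8.4, -3.0, 5.0]
grip_width: 16.0
```

Call:
play_rows --commands '[{"offset": [0, 0, 0], "twist": 0}, {"offset": [0, 0, 0], "twist": 0}, {"offset": [0, 0, 0], "twist": 0}, {"offset": [0, 0, 0], "twist": 0}, {"offset": [0, 0, 0], "twist": 0}]' --jaw 130

```text
time: 13.35
tool_pos: [562.3, 311.4, 229.7]
tcp_rot: [-3.142, -0.0, 0.338]
contact_force: [-0.3, -0.4, -0.2]
grip_width: 44.4
```

```bash
python3 - <<'E'
from h import *
plan([561,309,232.8],19.0,5)
cv2.imwrite(f"pics/scene9.png",viewer.capture("scene")[:,:,::-1])
crop("pics/scene9.png",210,110,125,90,6,"pics/s9.png")
E
```

```text
t 13.35 pos [562.3 311.4 229.7] rpy deg [-1.800e+02 -2.000e-02  1.938e+01] F [-0.3 -0.4 -0.2] w 44.4
total offset [-0.002   0.0018 -0.0031] per row [-0.0004  0.0004 -0.0006] ('twist total', np.float64(0.38))
```

View pics/s9.png

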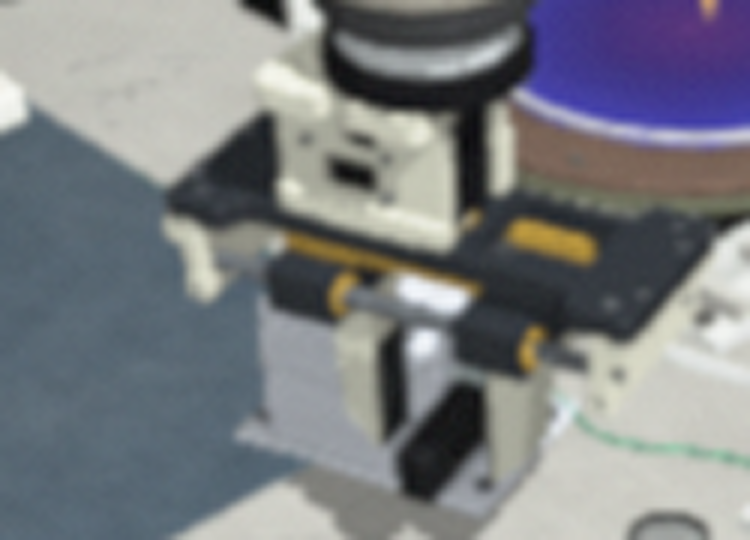

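The fingers are open, with no contact force, and the handle is still at about (283,183) in the scene view. I'll lift straight up and clear out.

Call:
play_rows --commands '[{"offset": [0, 0, -0.01], "twist": 0}, {"offset": [0, 0, -0.03], "twist": 0}, {"offset": [0, 0, -0.04], "twist": 0}, {"offset": [0, 0, -0.04], "twist": 0}, {"offset": [0, 0, -0.03], "twist": 0}]'

```text
time: 13.9
tool_pos: [562.1, 311.4, 383.6]
tcp_rot: [-3.141, -0.004, 0.338]
contact_force: [0.4, -0.5, 0.6]
grip_width: 44.7
```

Call:
play_rows --commands '[{"offset": [-0.03, 0.03, 0], "twist": 0}, {"offset": [-0.03, 0.035, 0], "twist": 0}, {"offset": [-0.03, 0.035, 0], "twist": 0}, {"offset": [-0.03, 0.035, 0], "twist": 0}, {"offset": [-0.03, 0.035, 0], "twist": 0}]'

```text
time: 14.4
tool_pos: [476.0, 99.8, 380.7]
tcp_rot: [3.141, -0.002, 0.339]
contact_force: [0.9, -0.1, 0.1]
grip_width: 44.9
```

Call:
play_rows --commands '[{"offset": [0, 0.04, 0], "twist": 0}, {"offset": [0, 0.04, 0], "twist": 0}, {"offset": [0, 0.04, 0], "twist": 0}, {"offset": [0, 0.03, 0], "twist": 0}, {"offset": [0, 0, 0], "twist": 0}]'

```text
time: 14.9
tool_pos: [527.7, -43.5, 380.4]
tcp_rot: [3.14, -0.001, 0.334]
contact_force: [1.0, 0.6, 0.3]
grip_width: 44.9
```

```bash
python3 - <<'E'
from h import *
plan([561,309,232.8],19.0,5)
for n in("top","scene"): cv2.imwrite(f"pics/{n}10.png",viewer.capture(n)[:,:,::-1])
crop("pics/top10.png",205,130,80,90,6,"pics/t10.png")
crop("pics/scene10.png",240,120,100,90,7,"pics/s10.png")
E
```

```text
t 14.9 pos [527.7 -43.5 380.4] rpy deg [ 1.799e+02 -8.000e-02  1.915e+01] F [1.  0.6 0.3] w 44.9
total offset [ 0.1469 -0.3223  0.1472] per row [ 0.0294 -0.0645  0.0294] ('twist total', np.float64(0.15))
```

View pics/s10.png

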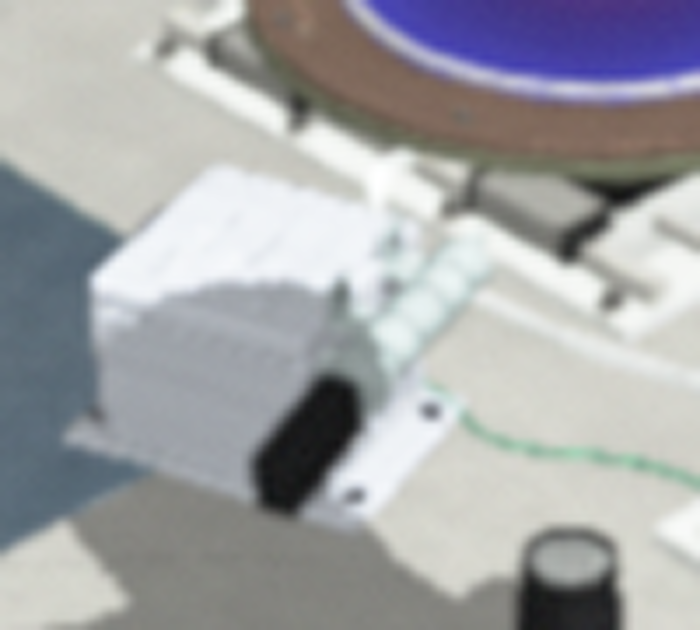

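View pics/t10.png

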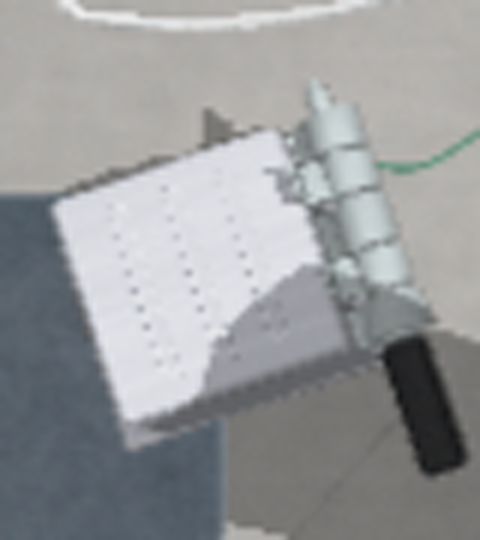

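View pics/scene10.png

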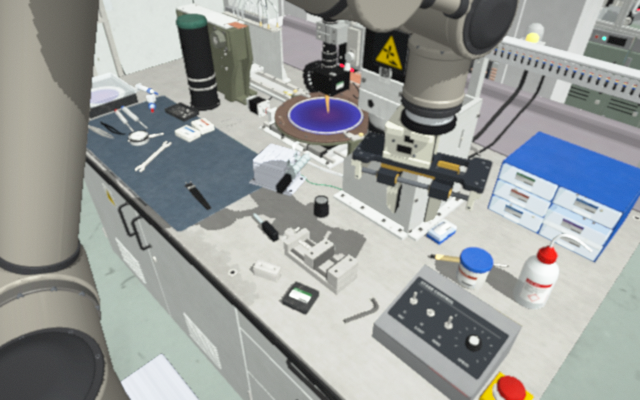

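```bash
python3 - <<'E'
from h import *
np.set_printoptions(precision=1,suppress=True)
T=lambda X,Y:(205+(X+.5)/6-.5,130+(Y+.5)/6-.5)
m=np.array([585,317.5]); e=np.array([.9472,.3206])
for n,p,z in(("tip",(314,80),67),("handle near end, top",(405,345),73),("handle back top",(443,470),69),("hinge far end",(333,103),72)):
    w=onz("top",T(*p),z); print(n,w,"s from mouth",(w[:2]-m)@e)
viewer.capture("top")
crop("pics/top10.png",258,175,30,40,18,"pics/t11.png")
E
```

```text
tip [677.1 349.4  67. ] s from mouth 97.46138857942593
handle near end, top [581.  315.8  73. ] s from mouth -4.372692225306772
handle back top [536.8 302.9  69. ] s from mouth -50.379099239788886
hinge far end [667.8 341.7  72. ] s from mouth 86.14724163422781
```

View pics/t11.png

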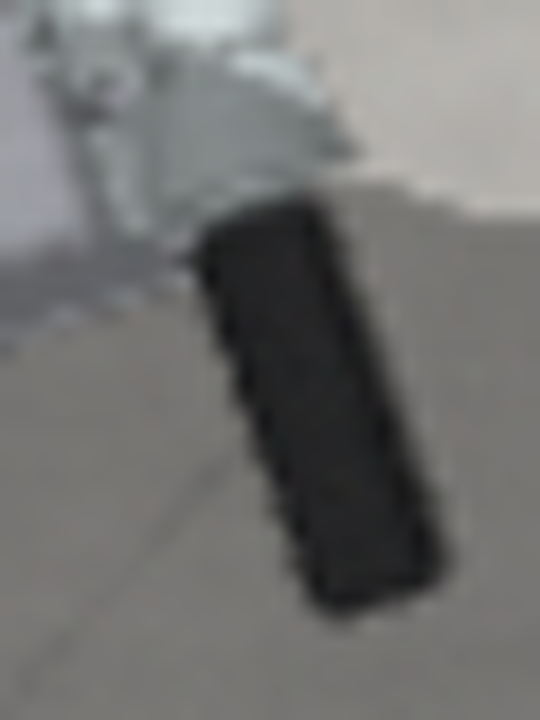

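```bash
python3 -c "
from plant import ticket,status
print(status.get_obs()['time']); print(ticket.close_job())"
```

```text
15.05
the job is handed in; nothing more can be done
None
```

The long pin is through all five knuckles with its handle up against the hinge. I let go of it, moved the arm clear and handed the job in at 15.05 s.

**How it went:** I lined the rod up with the hinge axis in the top camera and slid it in with almost no force. I stopped when the handle met the hinge at about 9 N, lowered the pin onto the bore floor and opened the jaws.

**Last checks:**
- **Pin depth:** the tip sticks out of the far end, 97.5 mm from the mouth against 98 mm expected. Close up, I see no gap between the handle and the hinge.
- **Lid and short pin:** the lid is still closed, and the short pin is where it was.
- **Arm:** it touches nothing.

**Checks that disagreed:**
- **Case position:** the two cameras differed by about 7 mm on where the case stands. I relied on the top view, and the pin going in freely bore that out.
- **Handle end:** one point on the handle's top edge came out about 4 mm outside the mouth. The close-up picture and the tip position don't support a gap. I put it down to the handle sagging slightly in the loose bore and to picking that edge by eye.

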